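# Stir the two kinds of sweets together under the drying rack

### The job

Take the steel stirring stick with the rubber handle out of its leaning holder and stir the green and cream sweets in the steel bowl with it, without pressing hard on the bowl, until both halves of the bowl (near and far of the line through its two red handles) hold at least two sweets of each colour. Then put the stick back in its holder, pushed in to the bottom, and let go. Touch the sweets with the stick only, keep them all in the bowl, and leave the drying rack, the canister and the cup alone.

Things in the scene. Friction and masses are not known exactly. Their poses are not given: they have to be found in the camera images.
- bowl: Fixed steel mixing bowl. Origin: centre of its underside, on the table; z up. Flat inner floor 5 mm above it, radius 64 mm; 4 mm wall flares to the rim, outer radius 94 mm, 50 mm up. Two red loop handles on its +y and -y sides (out to 113 mm). The line through them (its y axis) parts the near half (x < 0 in its frame, towards the robot) from the far half (x > 0). Turned up to 0.6 rad against the rack
- rack: Fixed wire rack over the far half of the bowl. Origin: on the table, below the middle of its front edge, 10 to 20 mm beyond the bowl's centre. Level wires (4 to 8 mm thick, 40 mm apart) 150 mm up, x = 0 to 230, y = -140 to 140 mm in its frame (x away from the robot); posts at x = 220, y = +-140. An upright stick cannot reach the far half: lean its top to -x of the rack, about 30 degrees
- stick_grip (a point): The stirring stick, 160 mm long, 95 g: round steel rod 12 mm thick, its upper 68 mm a square black rubber handle (friction 1.5) 17 x 17 mm with a red band at the top. This point is on its axis, 130 mm from the lower end (30 mm below the top), the place to grip; x and y face the handle's flats, z runs along the stick to its top. It starts in the holder on the sleeve's lower wall, leaning 25 degrees
- stick_tip (a point): Centre of the lower end face of the stirring stick (edge rounded, 3 mm; leaning 30 degrees, the lowest point of the end is 2 to 3 mm below this point); axes as stick_grip
- holder: Fixed blue holder for the stick: a square sleeve, 34 mm wide inside, walls 4 mm, 75 mm long, on a base plate 150 x 70 x 10 mm. Origin: centre of the underside, on the table. The sleeve leans 25 degrees from vertical: its axis runs up along (-0.423, 0, 0.906) in the holder's frame
- holder_mouth (a point): Centre of the open upper end of the holder's sleeve; axes of the holder body (z is up, not along the sleeve)
- holder_floor (a point): Centre of the closed inner floor of the holder's sleeve, 71 mm below the mouth along the sleeve; axes of the holder body
- canister: Bystander: green tea canister, 68 mm across, 130 mm high, loose, upright. Origin: centre of the underside
- cup: Bystander: white cup, 76 mm across, 80 mm high, loose. Origin: centre of the underside
- green1_mid (a point): Green sweet, an upright barrel 22 mm across and 18 mm high, about 15 g, loose in the bowl; point at its centre. Glossy: friction about 0.3, so it slides when pushed at mid height. Starts in the near half
- green2_mid (a point): Green sweet, an upright barrel 22 mm across and 18 mm high, about 15 g, loose in the bowl; point at its centre. Glossy: friction about 0.3, so it slides when pushed at mid height. Starts in the near half
- green3_mid (a point): Green sweet, an upright barrel 22 mm across and 18 mm high, about 15 g, loose in the bowl; point at its centre. Glossy: friction about 0.3, so it slides when pushed at mid height. Starts in the near half
- green4_mid (a point): Green sweet, an upright barrel 22 mm across and 18 mm high, about 15 g, loose in the bowl; point at its centre. Glossy: friction about 0.3, so it slides when pushed at mid height. Starts in the near half
- green5_mid (a point): Green sweet, an upright barrel 22 mm across and 18 mm high, about 15 g, loose in the bowl; point at its centre. Glossy: friction about 0.3, so it slides when pushed at mid height. Starts in the near half
- cream1_mid (a point): Cream sweet, an upright barrel 22 mm across and 18 mm high, about 15 g, loose in the bowl; point at its centre. Glossy: friction about 0.3, so it slides when pushed at mid height. Starts in the far half
- cream2_mid (a point): Cream sweet, an upright barrel 22 mm across and 18 mm high, about 15 g, loose in the bowl; point at its centre. Glossy: friction about 0.3, so it slides when pushed at mid height. Starts in the far half
- cream3_mid (a point): Cream sweet, an upright barrel 22 mm across and 18 mm high, about 15 g, loose in the bowl; point at its centre. Glossy: friction about 0.3, so it slides when pushed at mid height. Starts in the far half
- cream4_mid (a point): Cream sweet, an upright barrel 22 mm across and 18 mm high, about 15 g, loose in the bowl; point at its centre. Glossy: friction about 0.3, so it slides when pushed at mid height. Starts in the far half
- cream5_mid (a point): Cream sweet, an upright barrel 22 mm across and 18 mm high, about 15 g, loose in the bowl; point at its centre. Glossy: friction about 0.3, so it slides when pushed at mid height. Starts in the far half
Not all that is in view belongs to the job. There is more than one size of the part that bears stick_grip; the job needs the larger.

How it is judged:
On the way, in this order (a step that is already met when the one before it is completed fails the run):
1. the stick's tip is down among the sweets in the bowl (horizontal distance between stick_tip and bowl below 0.075 m and z of stick_tip in the frame of bowl below 0.024 m), for 0.1 s.
2. the sweets are mixed, at least two of each colour in each half, with the stick in the bowl ((x of each of green1_mid, green2_mid in the frame of bowl above -0.003 m or x of each of green1_mid, green3_mid in the frame of bowl above -0.003 m or x of each of green1_mid, green4_mid in the frame of bowl above -0.003 m or x of each of green1_mid, green5_mid in the frame of bowl above -0.003 m or x of each of green2_mid, green3_mid in the frame of bowl above -0.003 m or x of each of green2_mid, green4_mid in the frame of bowl above -0.003 m or x of each of green2_mid, green5_mid in the frame of bowl above -0.003 m or x of each of green3_mid, green4_mid in the frame of bowl above -0.003 m or x of each of green3_mid, green5_mid in the frame of bowl above -0.003 m or x of each of green4_mid, green5_mid in the frame of bowl above -0.003 m) and (x of each of green1_mid, green2_mid in the frame of bowl below 0.003 m or x of each of green1_mid, green3_mid in the frame of bowl below 0.003 m or x of each of green1_mid, green4_mid in the frame of bowl below 0.003 m or x of each of green1_mid, green5_mid in the frame of bowl below 0.003 m or x of each of green2_mid, green3_mid in the frame of bowl below 0.003 m or x of each of green2_mid, green4_mid in the frame of bowl below 0.003 m or x of each of green2_mid, green5_mid in the frame of bowl below 0.003 m or x of each of green3_mid, green4_mid in the frame of bowl below 0.003 m or x of each of green3_mid, green5_mid in the frame of bowl below 0.003 m or x of each of green4_mid, green5_mid in the frame of bowl below 0.003 m) and (x of each of cream1_mid, cream2_mid in the frame of bowl above -0.003 m or x of each of cream1_mid, cream3_mid in the frame of bowl above -0.003 m or x of each of cream1_mid, cream4_mid in the frame of bowl above -0.003 m or x of each of cream1_mid, cream5_mid in the frame of bowl above -0.003 m or x of each of cream2_mid, cream3_mid in the frame of bowl above -0.003 m or x of each of cream2_mid, cream4_mid in the frame of bowl above -0.003 m or x of each of cream2_mid, cream5_mid in the frame of bowl above -0.003 m or x of each of cream3_mid, cream4_mid in the frame of bowl above -0.003 m or x of each of cream3_mid, cream5_mid in the frame of bowl above -0.003 m or x of each of cream4_mid, cream5_mid in the frame of bowl above -0.003 m) and (x of each of cream1_mid, cream2_mid in the frame of bowl below 0.003 m or x of each of cream1_mid, cream3_mid in the frame of bowl below 0.003 m or x of each of cream1_mid, cream4_mid in the frame of bowl below 0.003 m or x of each of cream1_mid, cream5_mid in the frame of bowl below 0.003 m or x of each of cream2_mid, cream3_mid in the frame of bowl below 0.003 m or x of each of cream2_mid, cream4_mid in the frame of bowl below 0.003 m or x of each of cream2_mid, cream5_mid in the frame of bowl below 0.003 m or x of each of cream3_mid, cream4_mid in the frame of bowl below 0.003 m or x of each of cream3_mid, cream5_mid in the frame of bowl below 0.003 m or x of each of cream4_mid, cream5_mid in the frame of bowl below 0.003 m) and horizontal distance between stick_tip and bowl below 0.075 m), for 0.2 s.
At the end, for the whole second after the job is handed in: At least two sweets of each colour centred in each half of the bowl (3 mm grace), all ten in it and at rest; stick at rest in its holder, lower end within 30 mm of the sleeve floor's centre, leaning 9 to 51 degrees; canister and cup upright, within 20 mm of their starts ((x of each of green1_mid, green2_mid in the frame of bowl above -0.003 m or x of each of green1_mid, green3_mid in the frame of bowl above -0.003 m or x of each of green1_mid, green4_mid in the frame of bowl above -0.003 m or x of each of green1_mid, green5_mid in the frame of bowl above -0.003 m or x of each of green2_mid, green3_mid in the frame of bowl above -0.003 m or x of each of green2_mid, green4_mid in the frame of bowl above -0.003 m or x of each of green2_mid, green5_mid in the frame of bowl above -0.003 m or x of each of green3_mid, green4_mid in the frame of bowl above -0.003 m or x of each of green3_mid, green5_mid in the frame of bowl above -0.003 m or x of each of green4_mid, green5_mid in the frame of bowl above -0.003 m) and (x of each of green1_mid, green2_mid in the frame of bowl below 0.003 m or x of each of green1_mid, green3_mid in the frame of bowl below 0.003 m or x of each of green1_mid, green4_mid in the frame of bowl below 0.003 m or x of each of green1_mid, green5_mid in the frame of bowl below 0.003 m or x of each of green2_mid, green3_mid in the frame of bowl below 0.003 m or x of each of green2_mid, green4_mid in the frame of bowl below 0.003 m or x of each of green2_mid, green5_mid in the frame of bowl below 0.003 m or x of each of green3_mid, green4_mid in the frame of bowl below 0.003 m or x of each of green3_mid, green5_mid in the frame of bowl below 0.003 m or x of each of green4_mid, green5_mid in the frame of bowl below 0.003 m) and (x of each of cream1_mid, cream2_mid in the frame of bowl above -0.003 m or x of each of cream1_mid, cream3_mid in the frame of bowl above -0.003 m or x of each of cream1_mid, cream4_mid in the frame of bowl above -0.003 m or x of each of cream1_mid, cream5_mid in the frame of bowl above -0.003 m or x of each of cream2_mid, cream3_mid in the frame of bowl above -0.003 m or x of each of cream2_mid, cream4_mid in the frame of bowl above -0.003 m or x of each of cream2_mid, cream5_mid in the frame of bowl above -0.003 m or x of each of cream3_mid, cream4_mid in the frame of bowl above -0.003 m or x of each of cream3_mid, cream5_mid in the frame of bowl above -0.003 m or x of each of cream4_mid, cream5_mid in the frame of bowl above -0.003 m) and (x of each of cream1_mid, cream2_mid in the frame of bowl below 0.003 m or x of each of cream1_mid, cream3_mid in the frame of bowl below 0.003 m or x of each of cream1_mid, cream4_mid in the frame of bowl below 0.003 m or x of each of cream1_mid, cream5_mid in the frame of bowl below 0.003 m or x of each of cream2_mid, cream3_mid in the frame of bowl below 0.003 m or x of each of cream2_mid, cream4_mid in the frame of bowl below 0.003 m or x of each of cream2_mid, cream5_mid in the frame of bowl below 0.003 m or x of each of cream3_mid, cream4_mid in the frame of bowl below 0.003 m or x of each of cream3_mid, cream5_mid in the frame of bowl below 0.003 m or x of each of cream4_mid, cream5_mid in the frame of bowl below 0.003 m) and horizontal distance between each of green1_mid, green2_mid, green3_mid, green4_mid, green5_mid, cream1_mid, cream2_mid, cream3_mid, cream4_mid, cream5_mid and bowl below 0.085 m and z of each of green1_mid, green2_mid, green3_mid, green4_mid, green5_mid, cream1_mid, cream2_mid, cream3_mid, cream4_mid, cream5_mid in the frame of bowl below 0.055 m and distance between stick_tip and holder_floor below 0.03 m and angle between stick_tip's own z axis and vertical between 0.15 and 0.9 rad and distance of each of canister, cup from where it was at the start of the episode below 0.02 m and angle between each of canister, cup's own z axis and vertical below 0.15 rad and linear speed of each of green1, green2, green3, green4, green5, cream1, cream2, cream3, cream4, cream5, stick below 0.02 m/s); the robot touches nothing.
It fails at once if a sweet leaves the bowl (horizontal distance between any of green1_mid, green2_mid, green3_mid, green4_mid, green5_mid, cream1_mid, cream2_mid, cream3_mid, cream4_mid, cream5_mid and bowl above 0.1 m).
It fails at once if fingers touch a sweet (over 1 N) (contact force between the fingers and green1 above 1 N or contact force between the fingers and green2 above 1 N or contact force between the fingers and green3 above 1 N or contact force between the fingers and green4 above 1 N or contact force between the fingers and green5 above 1 N or contact force between the fingers and cream1 above 1 N or contact force between the fingers and cream2 above 1 N or contact force between the fingers and cream3 above 1 N or contact force between the fingers and cream4 above 1 N or contact force between the fingers and cream5 above 1 N).
It fails at once if the stick presses on the bowl with more than 35 N (contact force between stick and bowl above 35 N).
It fails at once if arm or stick pushes the drying rack (over 4 N) (contact force between any of the fingers, the arm, stick and rack above 4 N).
It fails at once if canister or cup displaced by more than 20 mm or tipped (not (distance of each of canister, cup from where it was at the start of the episode below 0.02 m and angle between each of canister, cup's own z axis and vertical below 0.15 rad)).
It also fails if it takes over 72 s, if anything falls off the work surface, if the arm or the gripper's body presses on something with over 40 N, if the wrist force passes 120 N, or if a joint passes its speed limit or range.

### The arm

A 6-joint arm with a two-finger parallel gripper is mounted at the origin on the work surface. World frame = base frame: x ahead of the robot, y to its left, z up, the work surface at z = 0. Lengths are in m, angles in rad, forces in N, time in s.
With the tool pointing down it reaches from about 0.35 to 0.975 m from the base axis. Payload 4.9 kg.
Tool frame: the origin (TCP) lies on the centre line of the jaws, within the pads' length; the fingertips stand 14 mm ahead of it and the grasp point (between the pads) lies 5 mm behind it; z points along the fingers, y is the line along which they close (so a half turn about z gives the same grasp; the last joint's range is limited). The gripper opens to 85 mm and grips with 20 to 120 N. Pads are 22 mm wide; open, the fingers measure 114 mm over their backs; the gripper's body (76 mm by 85 mm) begins 54 mm behind the grasp point. The pads swing forward as they close: fully open they stand 13 mm farther back than shut.
Start: joints at [-1.395, 0.053, 1.613, -0, 1.476, -0.119], TCP at [0.182, -0.598, 0.245] pointing down, gripper open.
Joint ranges: [-3.01, 3.01], [-1.01, 2.22], [0.06, 2.58], [-1.02, 4.17], [0.09, 2.62], [-3.14, 3.14]. Speed limits (rad/s): [2.57, 2.57, 3.14, 3.14, 3.14, 3.14].

### API

Orientations are given as a unit quaternion [w, x, y, z].
In Python, from plant import * gives the robot as it stands.
- The arm moves only by the tool send_rows, never from a script. Its argument "steps" is a list of rows, each an object with "translation": the shift along the tool's x, y, z in cm, a list of three; "delta_rot": the turn, a rotation vector about the tool's x, y, z in rad, a list of three; "jaw": the finger opening in cm, from 0 to 8.54. In form: [{"translation": [dx, dy, dz], "delta_rot": [rx, ry, rz], "jaw": jaw}, ...]. A call has exactly 8 rows; each row is the pose to reach, as a shift and turn from the pose commanded when the call began, along the tool's axes at that moment; what a row does not reach only later rows make up. A row lasts 1/10 s, in which the tool goes at most 50 mm and 8.59 degrees, less where a joint would pass 70% of its speed; a pose out of reach is approached as far as the arm can. A call with a gripper value outside its range is refused whole. The fingers move at their own pace and stop on an object; the grip force is fixed at half the most. Time passes only in rows, so rows that repeat a pose let the fingers close, or fill a call up. It gives the time, the measured TCP pose, the force, the opening and the grip force at its end, in the units of the state.
- state(): the state, without advancing time (a new reading comes with each control period).
- grab_frame(name): name is "scene" or "top" or "wrist"; returns a dict with "pixels" (480x640x3 uint8, blue, green, red), "range_z" (480x640 float32, m along the optical axis (not along the pixel's ray), 0 where there is no reading), "fx", "fy", "cx", "cy" (pixels), "dist" ([k1, k2, p1, p2, k3] as OpenCV has them; the pictures are not rectified), "rvec" (rotation vector, rad) and "tvec" (3), from world to camera coordinates, as OpenCV has them. Camera axes: x right, y down, z forward; pixel columns grow to the right and rows downward; lengths in m; the calibration is good to about 2 mm. A picture is of the moment at which its call begins.
- job_done(): hands the job in; it is judged then, once.
The state is a dict: "time": time; "joint_pos": joint angles; "joint_vel": joint speeds; "joint_efforts": joint torques, N m; "tool_pos": TCP position; "tool_rot": TCP orientation; "contact_force": force on the tool from outside, world axes, zero at the start; "ft_torque": the same for the moment, N m; "gripper_width": opening from 0.0 (shut) to 1.0 (fully open); "grasp_force": force on a finger pad.
Only numpy, scipy, OpenCV 4.12 (cv2) and the standard library are available. Lean on these libraries where they do the work, as an engineer would, in place of code of your own. Each camera call takes 0.05 s, during which the arm holds its last target. There are 200 camera calls.

## Working session

There is one attempt and no reset: what is moved stays moved. The work goes in short steps, Python scripts to look and compute and a tool call to move; the robot and the scene stay as the last step left them, time stands still between calls to the robot, and variables do not carry over. Pictures are saved under pics/ and viewed, at most 12 in all, crops included, and the job is handed in when it is done.

Besides the shell and the picture viewer there is one more tool, called as name([rows], argument=value, ...), one row to a line, values as JSON. send_rows: Moves the arm, as the interface text tells. Its arguments: {"type":"object","properties":{"steps":{"type":"array","items":{"type":"object","properties":{"translation":{"type":"array","items":{"type":"number"}},"delta_rot":{"type":"array","items":{"type":"number"}},"jaw":{"type":"number"}}}}},"required":["steps"]}

```bash
ls; mkdir -p pics
python3 - <<'E'
from plant import *
import cv2,numpy as np,pickle
s=state();print({k:np.round(v,3) for k,v in s.items()})
d={}
for n in("scene","top","wrist"):
    f=grab_frame(n);d[n]=f;cv2.imwrite(f"pics/{n}0.png",f["pixels"])
    R=cv2.Rodrigues(np.array(f["rvec"]))[0];print(n,f["fx"],f["cx"],f["cy"],np.round(f["dist"],3),"pos",np.round(-R.T@np.array(f["tvec"]).ravel(),3),"fwd",np.round(R[2],2))
pickle.dump(d,open("f0.pkl","wb"))
E
```

```text
pics
{'time': np.float64(0.0), 'joint_pos': array([-1.395,  0.053,  1.614, -0.   ,  1.476, -0.119]), 'joint_vel': array([ 0.002, -0.   , -0.002, -0.001, -0.001,  0.001]), 'joint_efforts': array([ 0.0000e+00, -3.9368e+01, -3.7018e+01, -0.0000e+00,  7.0000e-03,
        0.0000e+00]), 'tool_pos': array([ 0.181, -0.597,  0.244]), 'tool_rot': array([-0.001,  0.989,  0.147, -0.   ]), 'contact_force': array([-0.143, -1.177,  0.375]), 'ft_torque': array([0.02 , 0.043, 0.073]), 'grasp_force': np.float64(0.0), 'gripper_width': np.float64(1.0)}
scene 459.14995241535127 318.0846475161327 241.45720805173605 [0.028 0.    0.    0.    0.   ] pos [ 1.022 -0.484  0.703] fwd [-0.5   0.51 -0.7 ]
top 489.53993219290834 323.3281792485892 239.02638265406432 [-0.135  0.     0.     0.     0.   ] pos [ 0.5   -0.045  1.177] fwd [ 0.06  0.   -1.  ]
wrist 345.03678048154995 319.4446553933248 243.4152575329156 [-0.053  0.     0.     0.     0.   ] pos [ 0.258 -0.575  0.373] fwd [-0.3  -0.09 -0.95]
```

View pics/scene0.png

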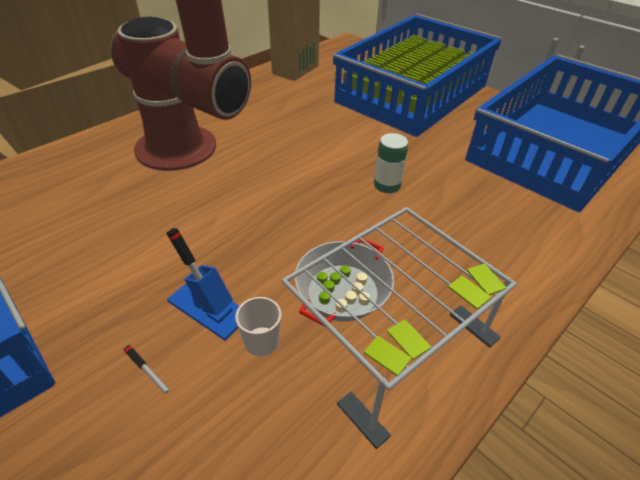

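View pics/top0.png

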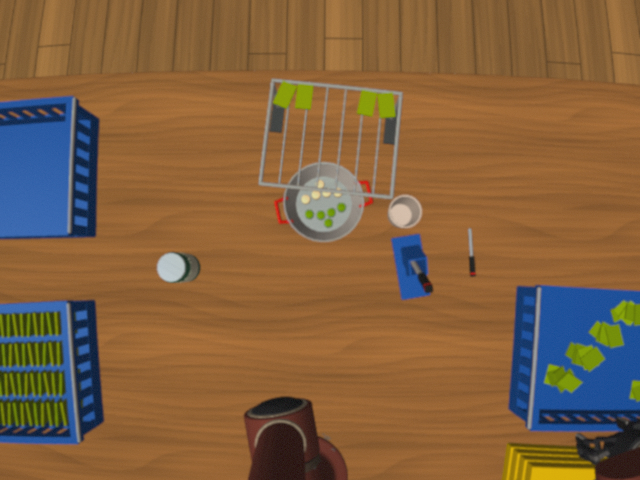

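The red-banded handles are two: A in the blue holder (scene ~185,250; top ~420,275), and B lying on the table (scene ~145,368; top ~471,253). A fits the description because it leans in the holder and is the thicker one. The bowl is at top (323,202), the rack lies beyond it, the cup is at (404,211) and the canister at (175,267). I'll confirm with a crop.

```bash
cat > h.py <<'E'
import cv2,numpy as np
def cam(f):
    K=np.array([[f["fx"],0,f["cx"]],[0,f["fy"],f["cy"]],[0,0,1]]);R=cv2.Rodrigues(np.array(f["rvec"],float))[0];t=np.array(f["tvec"],float).ravel()
    return K,np.array(f["dist"],float),R,t
def rays(f,uv):
    K,D,R,t=cam(f);n=cv2.undistortPoints(np.array(uv,float).reshape(-1,1,2),K,D).reshape(-1,2)
    return -R.T@t,np.c_[n,np.ones(len(n))]@R
def onz(f,uv,z):
    c,d=rays(f,uv);return c+d*((z-c[2])/d[:,2])[:,None]
def cloud(f,mask):
    v,u=np.nonzero(mask&(f["range_z"]>0));c,d=rays(f,np.c_[u,v]);return c+d*f["range_z"][v,u][:,None]
def proj(f,p):
    K,D,R,t=cam(f);return cv2.projectPoints(np.array(p,float).reshape(-1,3),R,t,K,D)[0].reshape(-1,2)
def tri(f1,a,f2,b):
    c1,d1=rays(f1,[a]);c2,d2=rays(f2,[b]);A=np.c_[d1[0],-d2[0]];s=np.linalg.lstsq(A,c2-c1,rcond=None)[0]
    p=c1+s[0]*d1[0];q=c2+s[1]*d2[0];return (p+q)/2,np.linalg.norm(p-q)
def hsv(f):
    h=cv2.cvtColor(f["pixels"],cv2.COLOR_BGR2HSV).astype(int);return h[...,0],h[...,1],h[...,2]
def blobs(m,amin=8):
    n,l,s,c=cv2.connectedComponentsWithStats(m.astype(np.uint8));return [(tuple(np.round(c[i],1)),s[i,4],s[i,:4].tolist(),l==i) for i in range(1,n) if s[i,4]>=amin]
E
python3 - <<'E'
import pickle;from h import *
d=pickle.load(open("f0.pkl","rb"))
a=cv2.resize(d["scene"]["pixels"][215:405,90:300],None,fx=2.5,fy=2.5,interpolation=cv2.INTER_CUBIC)
b=cv2.resize(d["top"]["pixels"][225:305,380:490],None,fx=2.5,fy=2.5,interpolation=cv2.INTER_CUBIC)
im=np.zeros((475,800,3),np.uint8);im[:475,:525]=a;im[:200,525:800]=b;cv2.imwrite("pics/crop0.png",im)
for n in("scene","top"):
    f=d[n];H,S,V=hsv(f);P={}
    red=((H<8)|(H>172))&(S>150)&(V>90)
    print(n,"red")
    for c,A,bb,m in blobs(red,6):
        p=cloud(f,m)
        if len(p): print(c,A,np.round(np.median(p,0),3))
    for nm,mk in(("green",(H>30)&(H<55)&(S>120)),("cream",(H>12)&(H<40)&(S>15)&(S<110)&(V>180)),("blue",(H>100)&(H<125)&(S>150))):
        print(nm)
        for c,A,bb,m in blobs(mk,10):
            p=cloud(f,m)
            if len(p) and A<4000: q=np.median(p,0);print(c,A,bb,np.round(q,3),np.round(onz(f,[c],.014)[0],3) if A<200 else "")
E
```

```text
scene red
(np.float64(175.2), np.float64(235.6)) 38 [ 0.473 -0.259  0.169]
(np.float64(375.1), np.float64(245.4)) 74 [0.648 0.066 0.048]
(np.float64(358.0), np.float64(241.0)) 13 [0.615 0.051 0.047]
(np.float64(351.9), np.float64(246.1)) 8 [0.614 0.033 0.045]
(np.float64(376.3), np.float64(257.0)) 7 [0.668 0.046 0.044]
(np.float64(308.1), np.float64(314.2)) 126 [ 0.674 -0.148  0.047]
(np.float64(330.4), np.float64(317.8)) 35 [ 0.708 -0.125  0.047]
(np.float64(127.8), np.float64(348.4)) 22 [ 0.495 -0.401  0.013]
green
(np.float64(418.0), np.float64(58.5)) 2611 [365, 35, 107, 48] [0.228 0.759 0.097] 
(np.float64(354.1), np.float64(80.5)) 53 [352, 73, 5, 16] [0.173 0.523 0.082] [0.082 0.632 0.014]
(np.float64(365.3), np.float64(84.2)) 51 [364, 77, 4, 16] [0.213 0.527 0.084] [0.124 0.639 0.014]
(np.float64(376.3), np.float64(89.1)) 56 [374, 82, 5, 16] [0.253 0.53  0.082] [0.171 0.64  0.014]
(np.float64(388.1), np.float64(93.3)) 64 [386, 86, 6, 16] [0.295 0.533 0.083] [0.215 0.645 0.014]
(np.float64(400.3), np.float64(96.4)) 55 [398, 91, 6, 12] [0.323 0.555 0.08 ] [0.254 0.658 0.014]
(np.
[... 5188 characters left out ...]
07] [0.163 0.746 0.014]
(np.float64(30.2), np.float64(396.5)) 16 [28, 394, 5, 5] [0.166 0.694 0.007] [0.169 0.69  0.014]
(np.float64(36.2), np.float64(397.8)) 19 [34, 395, 6, 6] [0.165 0.678 0.006] [0.167 0.673 0.014]
(np.float64(43.7), np.float64(397.1)) 27 [41, 394, 6, 7] [0.169 0.655 0.007] [0.17  0.652 0.014]
(np.float64(50.5), np.float64(396.8)) 11 [49, 395, 4, 4] [0.17  0.635 0.007] [0.172 0.633 0.014]
(np.float64(56.4), np.float64(397.9)) 19 [54, 395, 5, 6] [0.17  0.62  0.007] [0.17  0.617 0.014]
(np.float64(3.7), np.float64(397.7)) 13 [2, 396, 5, 4] [0.158 0.773 0.007] [0.159 0.768 0.014]
(np.float64(22.9), np.float64(398.1)) 14 [21, 396, 5, 5] [0.162 0.715 0.008] [0.163 0.711 0.014]
```

View pics/crop0.png

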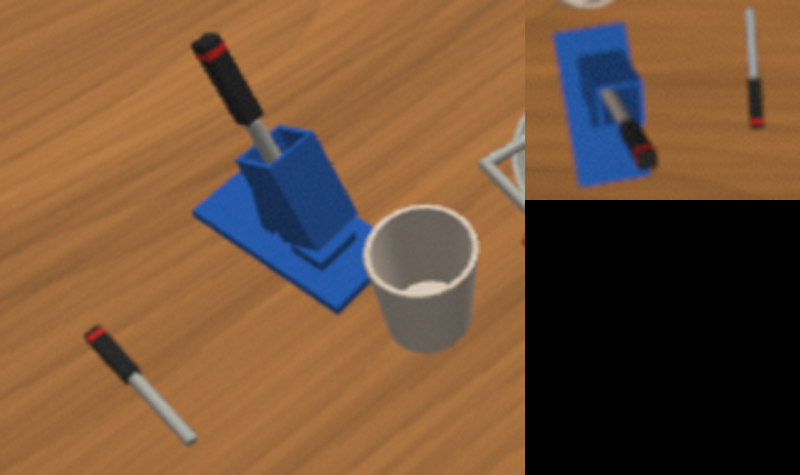

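The crop shows that A is the thick stick with the square black handle, leaning in the blue sleeve. B is thinner and shorter, so A is the target. Next I'll measure the geometry.

Run:
```python
import pickle;from h import *
from scipy.optimize import least_squares
d=pickle.load(open("f0.pkl","rb"));T,Sc=d["top"],d["scene"]
L={}
for n in("top","scene"):
    f=d[n];H,S,V=hsv(f)
    # stick: black handle blob near red band, rod pixels
    u0={"top":(427,284),"scene":(175,236)}[n]
    m=(V<70); c=[b for b in blobs(m,20) if np.hypot(b[0][0]-u0[0],b[0][1]-u0[1])<35]
    for b in c: print(n,"black",b[0],b[1],b[2])
    b=max(c,key=lambda b:b[1]);v,u=np.nonzero(b[3]|((((H<8)|(H>172))&(S>150)&(V>60))&(np.hypot(*np.meshgrid(np.arange(640)-u0[0],np.arange(480)-u0[1]))<12)))
    p=np.c_[u,v].astype(float);c0=p.mean(0);w=np.linalg.svd(p-c0,full_matrices=False)[2][0]
    s=(p-c0)@w;e=[c0+w*(s.min()-.5),c0+w*(s.max()+.5)];e.sort(key=lambda q:np.hypot(*(q-u0)));L[n]=e;print(n,"handle top/bot px",np.round(e,1))
    p=cloud(f,b[3]);print(n,"cloud handle med",np.round(np.median(p,0),3))
c1,r1=rays(T,L["top"]);c2,r2=rays(Sc,L["scene"])
n1=np.cross(*r1);n2=np.cross(*r2);ax=np.cross(n1,n2);ax/=np.linalg.norm(ax);ax*=np.sign(ax[2])
p0=np.linalg.lstsq(np.array([n1,n2,ax]),[n1@c1,n2@c2,ax@c1],rcond=None)[0]
print("axis",np.round(ax,3),"lean",np.degrees(np.arccos(ax[2])))
for c,r in((c1,r1),(c2,r2)):
    for k in (0,1):
        A=np.c_[ax,-r[k]];s=np.linalg.lstsq(A,c-p0,rcond=None)[0];print("top" if k==0 else "bot",np.round(p0+ax*s[0],4))
# bowl rim
P=np.vstack([cloud(f,hsv(f)[1]<60) for f in(T,Sc)])
k=(abs(P[:,2]-.049)<.004)&(np.hypot(P[:,0]-.656,P[:,1]+.041)<.11)&(np.hypot(P[:,0]-.656,P[:,1]+.041)>.075);q=P[k]
r=least_squares(lambda x:np.hypot(q[:,0]-x[0],q[:,1]-x[1])-x[2],[.656,-.041,.09],loss="soft_l1",f_scale=.003);print("rim",len(q),r.x)
R=np.vstack([cloud(f,(((hsv(f)[0]<8)|(hsv(f)[0]>172))&(hsv(f)[1]>130)&(hsv(f)[2]>70))) for f in(T,Sc)])
D=np.hypot(*(R[:,:2]-r.x[:2]).T);q=R[(D>.098)&(D<.12)&(R[:,2]>.03)];a=np.arctan2(q[:,1]-r.x[1],q[:,0]-r.x[0])
for s in(a>0,a<0): print("handle ang",np.degrees((a[s].min()+a[s].max())/2),np.degrees(np.median(a[s])),s.sum())
# rack
P=np.vstack([cloud(f,hsv(f)[1]<90) for f in(T,Sc)]);k=(abs(P[:,2]-.15)<.012)&(P[:,0]>.62)&(P[:,0]<.95)&(abs(P[:,1]+.06)<.2);q=P[k];print("rack",len(q),np.round(np.percentile(q[:,2],[5,50,95]),3))
rect=cv2.minAreaRect(q[:,:2].astype(np.float32));print(np.round(cv2.boxPoints(rect),3),rect)
fr=q[q[:,0]<.73];g=np.round(fr[:,1]/.02);print("front",[(round(y*.02,2),round(fr[g==y][:,0].min(),3)) for y in np.unique(g)])
# holder
P=np.vstack([cloud(f,(abs(hsv(f)[0]-112)<13)&(hsv(f)[1]>130)) for f in(T,Sc)]);k=(np.hypot(P[:,0]-.53,P[:,1]+.245)<.13)&(P[:,1]<-.18);P=P[k]
pl=P[abs(P[:,2]-.01)<.004];rect=cv2.minAreaRect(pl[:,:2].astype(np.float32));print("plate",rect,np.round(cv2.boxPoints(rect),3))
up=P[P[:,2]>.068];print("sleeve top",len(up),np.round(np.percentile(up,[2,50,98],axis=0),3))
# cup, canister
for nm,c in(("cup",(.63,-.235)),("can",(.49,.3))):
    A=np.vstack([cloud(f,np.ones((480,640),bool)) for f in(T,Sc)]);z=.08 if nm=="cup" else .13
    q=A[(abs(A[:,2]-z)<.004)&(np.hypot(A[:,0]-c[0],A[:,1]-c[1])<.07)];print(nm,np.round(cv2.minEnclosingCircle(q[:,:2].astype(np.float32))[0],3))
```

```text
top black (np.float64(422.8), np.float64(278.0)) 82 [419, 272, 10, 13]
top black (np.float64(428.2), np.float64(288.3)) 43 [425, 285, 7, 7]
top handle top/bot px [[427.2 286.1]
 [419.5 272.1]]
top cloud handle med [ 0.484 -0.254  0.145]
scene black (np.float64(172.0), np.float64(232.3)) 59 [167, 229, 11, 8]
scene black (np.float64(183.0), np.float64(250.3)) 325 [171, 236, 24, 30]
scene handle top/bot px [[173.  233.1]
 [191.2 264.3]]
scene cloud handle med [ 0.484 -0.258  0.143]
axis [-0.437 -0.071  0.897] lean 26.249199967749398
top [ 0.4672 -0.2586  0.1683]
bot [ 0.4958 -0.254   0.1097]
top [ 0.466  -0.2588  0.1708]
bot [ 0.4942 -0.2542  0.1129]
rim 1105 [ 0.65915667 -0.04116393  0.09017351]
handle ang 104.0990491458535 100.95159301179781 206
handle ang -77.7349421787167 -78.45339399439035 240
rack 7201 [0.149 0.152 0.155]
[[ 0.649 -0.19 ]
 [ 0.888 -0.213]
 [ 0.916  0.076]
 [ 0.677  0.099]] ((0.7827035784721375, -0.05674734711647034), (0.2902933359146118, 0.24012595415115356), 84.5042724609375)
front [(np.float64(-0.2), np.float64(0.678)), (np.float64(-0.18), np.float64(0.651)), (n
[... 158 characters left out ...]
np.float64(-0.08), np.float64(0.659)), (np.float64(-0.06), np.float64(0.661)), (np.float64(-0.04), np.float64(0.663)), (np.float64(-0.02), np.float64(0.665)), (np.float64(-0.0), np.float64(0.667)), (np.float64(0.02), np.float64(0.669)), (np.float64(0.04), np.float64(0.671)), (np.float64(0.06), np.float64(0.673)), (np.float64(0.08), np.float64(0.675)), (np.float64(0.1), np.float64(0.677))]
plate ((0.5110970735549927, -0.2517080307006836), (0.14934688806533813, 0.06867121160030365), 9.928243637084961) [[ 0.432 -0.231]
 [ 0.443 -0.298]
 [ 0.591 -0.273]
 [ 0.579 -0.205]]
sleeve top 1211 [[ 0.489 -0.272  0.069]
 [ 0.53  -0.25   0.09 ]
 [ 0.547 -0.227  0.111]]
cup [ 0.635 -0.226]
can [0.503 0.288]
```

```bash
cat >> h.py <<'E'
from scipy.spatial.transform import Rotation as Rn
def RS(q): return Rn.from_quat([q[1],q[2],q[3],q[0]])
def tool(axis,ydir):
    z=-np.array(axis,float);z/=np.linalg.norm(z);y=np.array(ydir,float);y-=z*(y@z);y/=np.linalg.norm(y);return Rn.from_matrix(np.c_[np.cross(y,z),y,z])
def rel(s,p,R):
    R0=RS(s["tool_rot"]);return np.round(R0.inv().apply(np.array(p)-s["tool_pos"])*100,2).tolist(),np.round((R0.inv()*R).as_rotvec(),3).tolist()
AX=np.array([-.418,-.072,.905]);AX/=np.linalg.norm(AX);HY=(.172,-.985,0)
E
python3 - <<'E'
from plant import *;from h import *
s=state();R=tool(AX,HY);print(R.as_matrix().round(3))
print(rel(s,(.40,-.30,.33),R));print(rel(s,(.439,-.263,.2285),R))
E
```

```text
[[ 0.892  0.172  0.418]
 [ 0.156 -0.985  0.072]
 [ 0.424  0.001 -0.905]]
([29.55, -22.14, -8.53], [-0.029, 0.438, 0.12])
([34.36, -24.53, 1.63], [-0.029, 0.438, 0.12])
```

send_rows([
  {"translation":[3,-2,-3],"delta_rot":[0,0.05,0.02],"jaw":8.5},
  {"translation":[6,-5,-6],"delta_rot":[0,0.1,0.04],"jaw":8.5},
  {"translation":[10,-8,-8],"delta_rot":[-0.01,0.16,0.06],"jaw":8.5},
  {"translation":[14,-11,-8.5],"delta_rot":[-0.01,0.22,0.08],"jaw":8.5},
  {"translation":[18,-14,-8.5],"delta_rot":[-0.02,0.28,0.1],"jaw":8.5},
  {"translation":[22,-17,-8.5],"delta_rot":[-0.03,0.34,0.11],"jaw":8.5},
  {"translation":[26,-19.5,-8.5],"delta_rot":[-0.03,0.4,0.12],"jaw":8.5},
  {"translation":[29.5,-22,-8.5],"delta_rot":[-0.03,0.438,0.12],"jaw":8.5},
])

```text
time: 0.95
tool_pos: [0.4005, -0.3, 0.3299]
tool_rot: [-0.017, 0.972, 0.084, 0.218]
contact_force: [0.2, -0.9, 0.6]
gripper_width: 0.996
grasp_force: 0.0
```

Run:
```python
from plant import *;from h import *
import pickle
s=state();R=tool(AX,HY);print(s["tool_pos"].round(4),rel(s,s["tool_pos"],R),s["joint_pos"].round(2))
print(rel(s,(.439,-.263,.2285),R))
f=grab_frame("wrist");pickle.dump(f,open("w1.pkl","wb"));cv2.imwrite("pics/w1.png",f["pixels"])
for k in(0,.03,.092,.16):print(proj(f,np.array([.4665,-.2587,.1695])-AX*k).round(0))
```

```text
[ 0.4005 -0.3     0.3299] ([0.0, 0.0, 0.0], [0.002, -0.002, -0.0]) [-1.01 -0.47  1.96  0.41  1.48  0.39]
([-0.33, -3.02, 11.05], [0.002, -0.002, -0.0])
[[287. 227.]]
[[290. 219.]]
[[294. 207.]]
[[298. 196.]]
```

View pics/w1.png

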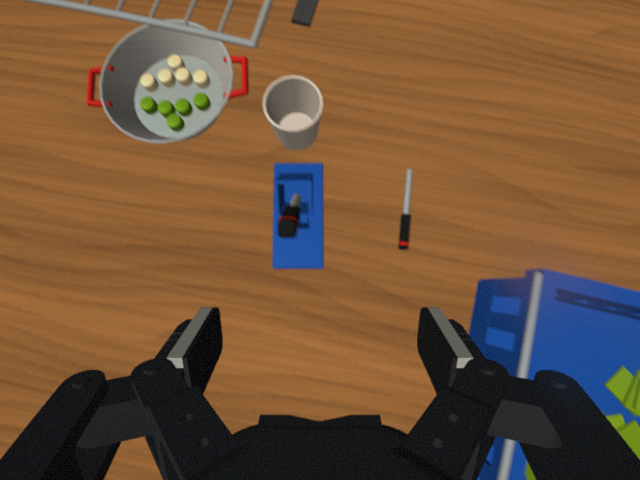

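The wrist view shows the stick handle at (290,222). Its flats line up with the plate and its top is at (287,228), within about 2 px of the prediction. I'll move to pre-grasp.

send_rows([
  {"translation":[-0.1,-1.5,2.5],"delta_rot":[0,0,0],"jaw":8.5},
  {"translation":[-0.3,-3,6],"delta_rot":[0,0,0],"jaw":8.5},
  {"translation":[-0.3,-3,9.5],"delta_rot":[0,0,0],"jaw":8.5},
  {"translation":[-0.3,-3,11],"delta_rot":[0,0,0],"jaw":8.5},
  {"translation":[-0.3,-3,11],"delta_rot":[0,0,0],"jaw":8.5},
  {"translation":[-0.3,-3,11],"delta_rot":[0,0,0],"jaw":8.5},
  {"translation":[-0.3,-3,11],"delta_rot":[0,0,0],"jaw":8.5},
  {"translation":[-0.3,-3,11],"delta_rot":[0,0,0],"jaw":8.5},
])

```text
time: 1.8
tool_pos: [0.4384, -0.2659, 0.2311]
tool_rot: [-0.016, 0.972, 0.084, 0.218]
contact_force: [0.3, -0.9, 0.1]
gripper_width: 0.994
grasp_force: 0.0
```

Run:
```python
from plant import *;from h import *
import pickle
s=state();f=grab_frame("wrist");pickle.dump(f,open("w2.pkl","wb"))
top=np.array([.4665,-.2587,.1695])
pp=proj(f,[top-AX*k for k in(0,.01,.03,.068,.09)]);print(pp.round(0).tolist())
u,v=pp[0].astype(int);x0,y0=max(u-80,0),max(v-90,0)
c=cv2.resize(f["pixels"][y0:y0+150,x0:x0+200],None,fx=4,fy=4);cv2.imwrite("pics/w2.png",c);print(x0,y0)
R0=RS(s["tool_rot"]);print(s["tool_pos"],rel(s,top-.035*AX,tool(AX,HY)))
```

```text
[[316.0, 269.0], [316.0, 263.0], [316.0, 252.0], [316.0, 237.0], [316.0, 229.0]]
235 178
[ 0.43839401 -0.26587152  0.23109115] ([-0.01, -0.28, 10.3], [0.005, -0.002, 0.001])
```

View pics/w2.png

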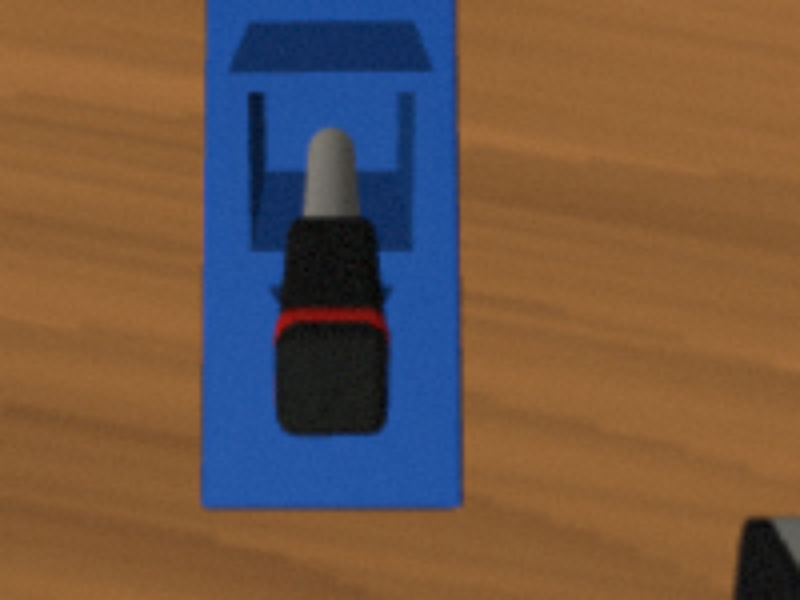

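The crop shows the square top face centred at about (318,272), 2–3 px from the prediction, with the flats square to the jaws. I'll descend along the stick and close.

send_rows([
  {"translation":[-0.1,-0.2,2],"delta_rot":[0,0,0],"jaw":8.5},
  {"translation":[-0.1,-0.2,4],"delta_rot":[0,0,0],"jaw":8.5},
  {"translation":[-0.1,-0.2,6],"delta_rot":[0,0,0],"jaw":8.5},
  {"translation":[-0.1,-0.2,8],"delta_rot":[0,0,0],"jaw":8.5},
  {"translation":[-0.1,-0.2,9.5],"delta_rot":[0,0,0],"jaw":8.5},
  {"translation":[-0.1,-0.2,10.3],"delta_rot":[0,0,0],"jaw":8.5},
  {"translation":[-0.1,-0.2,10.3],"delta_rot":[0,0,0],"jaw":5},
  {"translation":[-0.1,-0.2,10.3],"delta_rot":[0,0,0],"jaw":1},
])

```text
time: 2.65
tool_pos: [0.4804, -0.2565, 0.1366]
tool_rot: [-0.017, 0.972, 0.084, 0.217]
contact_force: [-0.7, 0.5, 0.5]
gripper_width: 0.687
grasp_force: 0.0
```

send_rows([
  {"translation":[0,0,0],"delta_rot":[0,0,0],"jaw":1},
  {"translation":[0,0,0],"delta_rot":[0,0,0],"jaw":1},
  {"translation":[0,0,0],"delta_rot":[0,0,0],"jaw":1},
  {"translation":[0,0,0],"delta_rot":[0,0,0],"jaw":1},
  {"translation":[0,0,0],"delta_rot":[0,0,0],"jaw":1},
  {"translation":[0,0,0],"delta_rot":[0,0,0],"jaw":1},
  {"translation":[0,0,0],"delta_rot":[0,0,0],"jaw":1},
  {"translation":[0,0,0],"delta_rot":[0,0,0],"jaw":1},
])

```text
time: 3.45
tool_pos: [0.4804, -0.2566, 0.1367]
tool_rot: [-0.016, 0.972, 0.084, 0.217]
contact_force: [-4.1, -1.5, 5.3]
gripper_width: 0.194
grasp_force: 58.8
```

Run:
```python
from plant import *;from h import *
s=state();print({k:np.round(s[k],4) for k in("time","tool_pos","tool_rot","joint_pos","contact_force","gripper_width","grasp_force")})
```

```text
{'time': np.float64(3.45), 'tool_pos': array([ 0.4804, -0.2566,  0.1367]), 'tool_rot': array([-0.0164,  0.9723,  0.0843,  0.2173]), 'joint_pos': array([-0.8022, -0.2323,  2.1109,  0.417 ,  1.041 ,  0.4229]), 'contact_force': array([-4.1233, -1.4584,  5.2681]), 'gripper_width': np.float64(0.1937), 'grasp_force': np.float64(58.8065)}
```

send_rows([
  {"translation":[0,0,-1],"delta_rot":[0,0,0],"jaw":1},
  {"translation":[0,0,-2.5],"delta_rot":[0,0,0],"jaw":1},
  {"translation":[0,0,-4.5],"delta_rot":[0,0,0],"jaw":1},
  {"translation":[0,0,-6.5],"delta_rot":[0,0,0],"jaw":1},
  {"translation":[0,0,-8.5],"delta_rot":[0,0,0],"jaw":1},
  {"translation":[0,0,-10.5],"delta_rot":[0,0,0],"jaw":1},
  {"translation":[0,0,-12],"delta_rot":[0,0,0],"jaw":1},
  {"translation":[0,0,-12],"delta_rot":[0,0,0],"jaw":1},
])

```text
time: 4.25
tool_pos: [0.4298, -0.265, 0.2462]
tool_rot: [-0.016, 0.972, 0.084, 0.218]
contact_force: [0.5, -1.0, -0.8]
gripper_width: 0.192
grasp_force: 59.1
```

Run:
```python
from plant import *;from h import *
import pickle
s=state();fs={n:grab_frame(n) for n in("scene","wrist","top")};pickle.dump((s,fs),open("f3.pkl","wb"))
R=RS(s["tool_rot"]);tip=s["tool_pos"]+R.apply([0,0,.125]);print(s["tool_pos"],tip,s["gripper_width"],s["contact_force"])
im=[]
for n in("scene","wrist"):
    f=fs[n];u,v=proj(f,tip)[0];print(n,u.round(1),v.round(1))
    x0=int(np.clip(u-50,0,540));y0=int(np.clip(v-90,0,330));c=cv2.resize(f["pixels"][y0:y0+150,x0:x0+100],None,fx=4,fy=4);cv2.circle(c,(int((u-x0+.5)*4),int((v-y0+.5)*4)),3,(255,0,255),1);im.append(c)
cv2.imwrite("pics/tip3.png",np.hstack(im))
```

```text
[ 0.42979608 -0.26495114  0.24617101] [ 0.48238465 -0.25650017  0.13308687] 0.19169727708471115 [ 0.51548489 -1.04795073 -0.84494361]
scene 184.0 253.3
wrist 320.9 240.1
```

View pics/tip3.png

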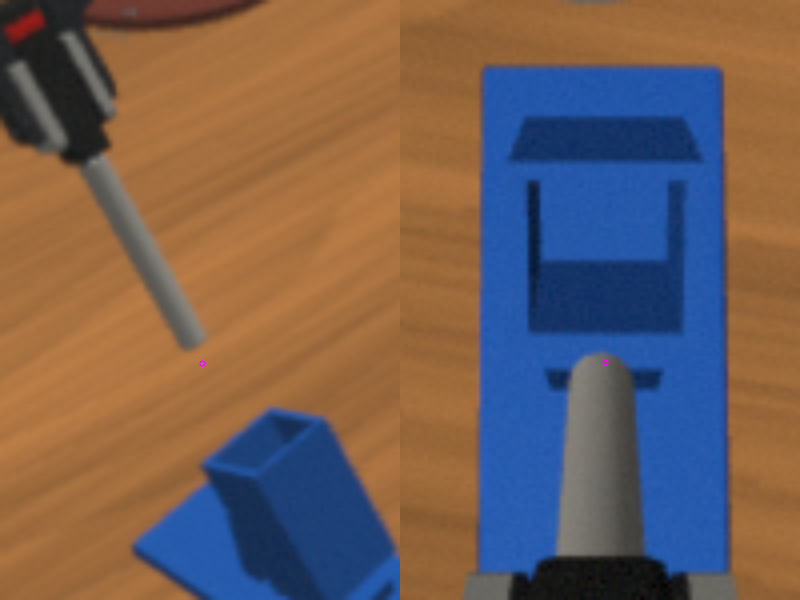

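The stick is held straight, but the drawn point overshoots the real end by about 5 px in the scene view. I'll work out the tip's true distance.

Run:
```python
from h import *
import pickle
s,fs=pickle.load(open("f3.pkl","rb"));R=RS(s["tool_rot"]);ax=R.apply([0,0,1]);f=fs["scene"]
for k in(.045,.033,.08,.11,.115,.12,.125):print(k,proj(f,s["tool_pos"]+ax*k).round(1))
x0=184-50;y0=253-90;print("x0y0",x0,y0,"tip seen",x0+193/4,y0+341/4,"handle bottom seen",x0+85/4,y0+158/4)
H,S,V=hsv(f);m=np.zeros((480,640),bool);m[200:252,150:190]=1
m&=(S<70)&(V>80)
for b in blobs(m,30):
    p=cloud(f,b[3]);t=(p-s["tool_pos"])@ax;q=p-s["tool_pos"]-t[:,None]*ax
    print(b[0],b[1],b[2],"along",np.percentile(t,[1,50,99]).round(4),"off tool axes",R.inv().apply(np.median(q,0)).round(4))
f=fs["top"];u=proj(f,s["tool_pos"]+ax*.12)[0].astype(int);print(u)
```

```text
0.045 [[161.1 213.2]]
0.033 [[157.4 206.9]]
0.08 [[171.4 231.3]]
0.11 [[179.9 246.1]]
0.115 [[181.3 248.5]]
0.12 [[182.6 250.9]]
0.125 [[184.  253.3]]
x0y0 134 163 tip seen 182.25 248.25 handle bottom seen 155.25 202.5
(np.float64(169.1), np.float64(225.2)) 346 [154, 201, 31, 49] along [0.0258 0.0675 0.1142] off tool axes [ 0.004   0.0003 -0.0001]
[423 279]
```

The tip lies 116 mm ahead of the TCP. Next I'll hover over the gap at the bowl's centre, with the stick leaning about 32° to the rack's -x.

```bash
cat >> h.py <<'E'
C=np.array([.656,-.041,0]);BX=np.array([.977,.212,0]);BY=np.array([-.212,.977,0]);DT=.116
th=np.radians(32);LA=np.array([-np.sin(th)*.9954,np.sin(th)*.0955,np.cos(th)]);RL=tool(LA,(-.0955,-.9954,0))
def tcp(x,y,z): return C+BX*x+BY*y+np.array([0,0,z])+LA*DT
def tipnow(s):
    t=s["tool_pos"]+RS(s["tool_rot"]).apply([0,0,DT]);return np.array([(t-C)@BX,(t-C)@BY,t[2]])
def plan(s,pts):
    print("tip now",tipnow(s).round(4),"rot",rel(s,s["tool_pos"],RL)[1])
    for p in pts: print(p,np.round(RS(s["tool_rot"]).inv().apply(tcp(*p)-s["tool_pos"])*100,1).tolist())
E
python3 - <<'E'
from plant import *;from h import *
plan(state(),[(-.06,-.05,.11),(.003,0,.09)])
E
```

```text
tip now [-0.2195 -0.1718  0.1378] rot [-0.127, 0.12, 0.236]
(-0.06, -0.05, 0.11) [11.6, -14.5, 9.2]
(0.003, 0, 0.09) [16.3, -19.7, 13.6]
```

send_rows([
  {"translation":[2.5,-3.5,1.5],"delta_rot":[-0.02,0.02,0.05],"jaw":1},
  {"translation":[6,-7,4],"delta_rot":[-0.05,0.05,0.1],"jaw":1},
  {"translation":[9,-11,6.5],"delta_rot":[-0.09,0.09,0.17],"jaw":1},
  {"translation":[11.6,-14.5,9.2],"delta_rot":[-0.127,0.12,0.236],"jaw":1},
  {"translation":[13.5,-17,11],"delta_rot":[-0.127,0.12,0.236],"jaw":1},
  {"translation":[15.3,-18.7,12.6],"delta_rot":[-0.127,0.12,0.236],"jaw":1},
  {"translation":[16.3,-19.7,13.6],"delta_rot":[-0.127,0.12,0.236],"jaw":1},
  {"translation":[16.3,-19.7,13.6],"delta_rot":[-0.127,0.12,0.236],"jaw":1},
])

```text
time: 5.2
tool_pos: [0.5978, -0.0326, 0.1863]
tool_rot: [0.013, 0.961, -0.044, 0.273]
contact_force: [-1.0, -0.6, -1.4]
gripper_width: 0.191
grasp_force: 59.4
```

```bash
cat > sw.py <<'E'
from h import *
def sweets(f,zc=.023):
    H,S,V=hsv(f);K=proj(f,[C+[0,0,.03]])[0];uu,vv=np.meshgrid(np.arange(640),np.arange(480))
    out={}
    for nm,mk in(("G",(H>28)&(H<60)&(S>110)&(V>50)),("C",(H>12)&(H<42)&(S>18)&(S<110)&(V>150))):
        r=[]
        for b in blobs(mk,12):
            p=cloud(f,b[3]);
            if not len(p): continue
            q=np.median(p,0);
            if np.hypot(*(q-C)[:2])<.09 and q[2]<.06:
                w=onz(f,[b[0]],zc)[0]-C; r.append((round(float(w@BX)*1000),round(float(w@BY)*1000),int(b[1]),round(float(q[2])*1000)))
        out[nm]=sorted(r)
    return out
E
cat > look.py <<'E'
from plant import *;from sw import *
import sys,pickle
s=state();print("t",s["time"],"F",s["contact_force"].round(1),"w",s["gripper_width"].round(3));print("tip",tipnow(s).round(4),rel(s,s["tool_pos"],RL)[1])
for n in("wrist","top","scene"):
    f=grab_frame(n);cv2.imwrite(f"pics/{sys.argv[1]}_{n}.png",f["pixels"]);print(n,sweets(f))
E
python3 look.py a
python3 - <<'E'
from plant import *;from h import *
plan(state(),[(.003,0,.05),(.003,0,.014)])
E
```

```text
tip now [0.0031 0.0021 0.0877] rot [-0.002, 0.004, 0.004]
(0.003, 0, 0.05) [-2.0, 0.2, 3.2]
(0.003, 0, 0.014) [-3.9, 0.2, 6.3]Traceback (most recent call last):
  File "look.py", line 3, in <module>
    s=state();print("t",s["time"],"F",s["contact_force"].round(1),"w",s["gripper_width"].round(3));print("tip",tipnow(s).round(4),rel(s,s["tool_pos"],RL)[1])
                                                                      ^^^^^^^^^^^^^^^^^^^^^^^^
AttributeError: 'float' object has no attribute 'round'
```

```bash
sed -i 's/s\["contact_force"\].round(1),"w",s\["gripper_width"\].round(3)/np.round(s["contact_force"],1),"w",round(s["gripper_width"],3)/' look.py; python3 look.py a
```

```text
t 5.2 F [-1.  -0.6 -1.4] w 0.191
tip [0.0031 0.0021 0.0877] [-0.002, 0.004, 0.004]
wrist {'G': [(-22, -14, 424, 23), (-15, -40, 428, 23), (-13, 38, 292, 23)], 'C': [(9, -80, 1866, 28), (21, -38, 433, 23), (21, 39, 409, 23), (27, 13, 414, 23), (28, -13, 374, 23), (49, 0, 377, 23), (58, -78, 364, 42), (73, -52, 599, 34)]}
top {'G': [(-48, -7, 16, 26), (-24, -14, 49, 23), (-17, 38, 46, 23), (-16, -40, 46, 23)], 'C': [(-29, -74, 348, 34), (27, 2, 436, 22), (59, -58, 509, 33)]}
scene {'G': [(-26, -4, 273, 22), (-13, 36, 81, 22), (-11, -46, 106, 21)], 'C': [(-52, -54, 57, 32), (-42, 8, 16, 5), (30, -1, 466, 22)]}
```

View pics/a_wrist.png

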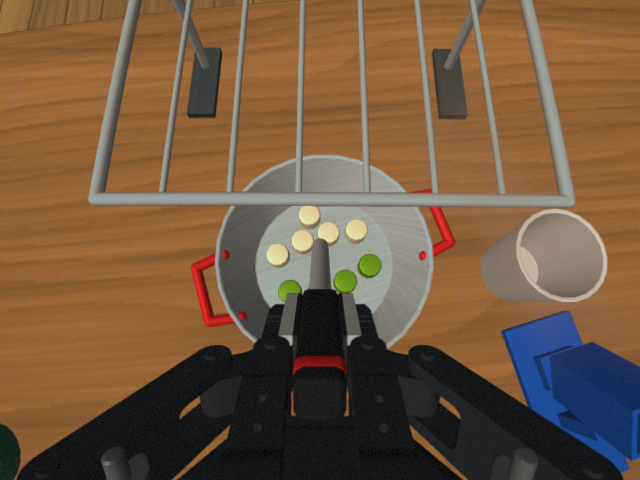

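The wrist view shows the stick over the gap: creams beyond it at (277..356, 215..255), greens nearer at (290..370, 265..292), and the rack edge at row 200, clear of the gripper. I'll compute the stir rows.

Run:
```python
from plant import *;from h import *
a=np.radians
c=lambda d,r=.046:(r*np.cos(a(d)),r*np.sin(a(d)),.014)
plan(state(),[(.003,0,.05),(.003,0,.025),(.003,0,.014),(.004,-.012,.014),(.004,-.024,.014),(.004,-.036,.014),(.004,-.046,.014)]+[c(d) for d in range(-80,271,14)])
```

```text
tip now [ 0.0027 -0.0011  0.0903] rot [0.001, 0.0, 0.001]
(0.003, 0, 0.05) [-2.1, -0.1, 3.4]
(0.003, 0, 0.025) [-3.5, -0.1, 5.5]
(0.003, 0, 0.014) [-4.0, -0.1, 6.5]
(0.004, -0.012, 0.014) [-3.7, 1.0, 6.7]
(0.004, -0.024, 0.014) [-3.3, 2.1, 6.9]
(0.004, -0.036, 0.014) [-3.0, 3.3, 7.1]
(0.004, -0.046, 0.014) [-2.8, 4.2, 7.3]
(np.float64(0.007987816172678798), np.float64(-0.04530115663856157), 0.014) [-2.5, 4.1, 7.5]
(np.float64(0.01870988558148681), np.float64(-0.04202309105155964), 0.014) [-1.7, 3.4, 7.9]
(np.float64(0.02832042786498028), np.float64(-0.03624849466590921), 0.014) [-1.1, 2.6, 8.3]
(np.float64(0.03624849466590921), np.float64(-0.02832042786498028), 0.014) [-0.6, 1.6, 8.6]
(np.float64(0.04202309105155964), np.float64(-0.01870988558148681), 0.014) [-0.4, 0.5, 8.7]
(np.float64(0.04530115663856157), np.float64(-0.007987816172678795), 0.014) [-0.4, -0.6, 8.7]
(np.float64(0.045887946311951915), np.float64(0.0032087977922297638), 0.014) [-0.7, -1.7, 8.6]
(np.float64(0.04374859974957706), np.float64(0.01421478174124758), 0.014) [-1.1, -2.7, 8.3]
(np.float64(0.03901021242319559),
[... 942 characters left out ...]
.float64(0.006401962644163005), 0.014) [-8.1, 0.8, 3.9]
(np.float64(-0.04574800718694057), np.float64(-0.004808309310312061), 0.014) [-7.9, 1.8, 4.1]
(np.float64(-0.04322586055615179), np.float64(-0.01573292659298076), 0.014) [-7.4, 2.8, 4.4]
(np.float64(-0.03813572833753193), np.float64(-0.025722873559654347), 0.014) [-6.7, 3.6, 4.8]
(np.float64(-0.030780007892507472), np.float64(-0.03418466197196014), 0.014) [-5.9, 4.2, 5.3]
(np.float64(-0.021595691888150973), np.float64(-0.04061558927151064), 0.014) [-5.0, 4.5, 5.9]
(np.float64(-0.011128407197584718), np.float64(-0.044633603408695835), 0.014) [-4.0, 4.6, 6.5]
(np.float64(-8.450062914116737e-18), np.float64(-0.046), 0.014) [-3.1, 4.4, 7.1]
```

send_rows([
  {"translation":[-2.1,-0.1,3.4],"delta_rot":[0,0,0],"jaw":1},
  {"translation":[-3.5,-0.1,5.5],"delta_rot":[0,0,0],"jaw":1},
  {"translation":[-4.0,-0.1,6.5],"delta_rot":[0,0,0],"jaw":1},
  {"translation":[-4.0,-0.1,6.5],"delta_rot":[0,0,0],"jaw":1},
  {"translation":[-3.7,1.0,6.7],"delta_rot":[0,0,0],"jaw":1},
  {"translation":[-3.3,2.1,6.9],"delta_rot":[0,0,0],"jaw":1},
  {"translation":[-3.0,3.3,7.1],"delta_rot":[0,0,0],"jaw":1},
  {"translation":[-2.8,4.2,7.3],"delta_rot":[0,0,0],"jaw":1},
])

```text
time: 6.15
tool_pos: [0.611, -0.0802, 0.1162]
tool_rot: [0.015, 0.959, -0.046, 0.278]
contact_force: [0.9, -0.6, -0.9]
gripper_width: 0.191
grasp_force: 59.4
```

send_rows([
  {"translation":[0.3,-0.1,0.2],"delta_rot":[0,0,0],"jaw":1},
  {"translation":[1.1,-0.8,0.6],"delta_rot":[0,0,0],"jaw":1},
  {"translation":[1.7,-1.6,1.0],"delta_rot":[0,0,0],"jaw":1},
  {"translation":[2.2,-2.6,1.3],"delta_rot":[0,0,0],"jaw":1},
  {"translation":[2.4,-3.7,1.4],"delta_rot":[0,0,0],"jaw":1},
  {"translation":[2.4,-4.8,1.4],"delta_rot":[0,0,0],"jaw":1},
  {"translation":[2.1,-5.9,1.3],"delta_rot":[0,0,0],"jaw":1},
  {"translation":[1.7,-6.9,1.0],"delta_rot":[0,0,0],"jaw":1},
])

```text
time: 6.95
tool_pos: [0.6361, -0.0115, 0.1139]
tool_rot: [0.016, 0.96, -0.044, 0.276]
contact_force: [-8.8, -13.0, 5.5]
gripper_width: 0.187
grasp_force: 62.0
```

```bash
sed -i 's/(S>18)&(S<110)&(V>150)/(S>35)\&(S<110)\&(V>150)/' sw.py; python3 look.py b
```

```text
t 6.95 F [ -8.8 -13.    5.5] w 0.187
tip [0.0454 0.0139 0.0156] [0.004, -0.001, 0.005]
wrist {'G': [(-39, -9, 69, 23), (-21, -13, 735, 23), (-14, -39, 779, 23)], 'C': [(19, 34, 188, 23), (21, 52, 562, 23), (22, 7, 427, 23), (51, 27, 428, 23), (66, -11, 78, 23)]}
top {'G': [(-24, -14, 50, 23), (-16, -40, 46, 23)], 'C': [(19, 49, 78, 21), (20, 9, 73, 23), (54, 25, 64, 23), (58, -12, 87, 21)]}
scene {'G': [(-26, -4, 274, 22), (-13, 36, 81, 22), (-11, -45, 106, 22)], 'C': [(17, 24, 84, 22), (20, 5, 30, 23), (21, 53, 54, 23), (54, 26, 80, 23), (59, -13, 81, 22)]}
```

View pics/b_wrist.png

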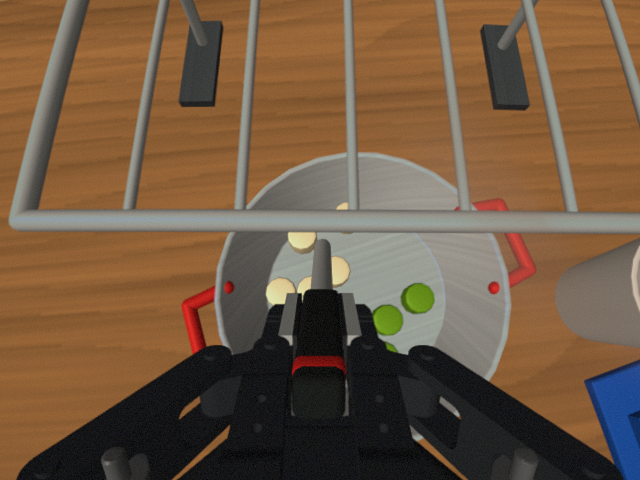

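The wrist view shows creams bunched at the far left (302,240), (281,292), (338,270) and one by the wall (345,212); the right-far floor is empty. I'll pull the middle cream near, then push the right green into the empty far-right region.

```bash
cat > pl.py <<'E'
from plant import *;from h import *
import sys
# args: x,y,z in mm; prints offsets rel. to commanded pose now
s=state();plan(s,[tuple(float(v)/1000 for v in a.split(",")) for a in sys.argv[1:]])
E
python3 pl.py 40,4,14 30,4,14 20,5,14 12,5,14 4,5,14 -2,5,14 2,3,14 2,3,38 -15,-20,38 -36,-40,38 -36,-42,14 -26,-42,14 -16,-42,14 -6,-42,14 4,-42,14 14,-42,14
```

```text
tip now [0.0445 0.0138 0.0154] rot [0.004, -0.0, 0.005]
(0.04, 0.004, 0.014) [-0.2, 1.1, 0.1]
(0.03, 0.004, 0.014) [-1.0, 1.4, -0.5]
(0.02, 0.005, 0.014) [-1.8, 1.6, -1.0]
(0.012, 0.005, 0.014) [-2.5, 1.9, -1.4]
(0.004, 0.005, 0.014) [-3.1, 2.1, -1.8]
(-0.002, 0.005, 0.014) [-3.6, 2.3, -2.1]
(0.002, 0.003, 0.014) [-3.2, 2.4, -1.8]
(0.002, 0.003, 0.038) [-2.0, 2.4, -3.9]
(-0.015, -0.02, 0.038) [-2.8, 5.1, -4.4]
(-0.036, -0.04, 0.038) [-4.0, 7.6, -5.1]
(-0.036, -0.042, 0.014) [-5.2, 7.8, -3.0]
(-0.026, -0.042, 0.014) [-4.4, 7.5, -2.5]
(-0.016, -0.042, 0.014) [-3.6, 7.2, -2.0]
(-0.006, -0.042, 0.014) [-2.8, 6.9, -1.5]
(0.004, -0.042, 0.014) [-1.9, 6.6, -1.0]
(0.014, -0.042, 0.014) [-1.1, 6.3, -0.5]
```

send_rows([
  {"translation":[-0.2,1.1,0.1],"delta_rot":[0,0,0],"jaw":1},
  {"translation":[-1.0,1.4,-0.5],"delta_rot":[0,0,0],"jaw":1},
  {"translation":[-1.8,1.6,-1.0],"delta_rot":[0,0,0],"jaw":1},
  {"translation":[-2.5,1.9,-1.4],"delta_rot":[0,0,0],"jaw":1},
  {"translation":[-3.1,2.1,-1.8],"delta_rot":[0,0,0],"jaw":1},
  {"translation":[-3.6,2.3,-2.1],"delta_rot":[0,0,0],"jaw":1},
  {"translation":[-3.2,2.4,-1.8],"delta_rot":[0,0,0],"jaw":1},
  {"translation":[-2.0,2.4,-3.9],"delta_rot":[0,0,0],"jaw":1},
])

```text
time: 7.9
tool_pos: [0.5934, -0.0319, 0.1318]
tool_rot: [0.013, 0.961, -0.046, 0.272]
contact_force: [-1.1, -0.4, -2.0]
gripper_width: 0.192
grasp_force: 59.4
```

send_rows([
  {"translation":[-0.8,2.7,-0.5],"delta_rot":[0,0,0],"jaw":1},
  {"translation":[-2.0,5.2,-1.2],"delta_rot":[0,0,0],"jaw":1},
  {"translation":[-2.0,5.3,-1.2],"delta_rot":[0,0,0],"jaw":1},
  {"translation":[-3.2,5.4,0.9],"delta_rot":[0,0,0],"jaw":1},
  {"translation":[-3.2,5.4,0.9],"delta_rot":[0,0,0],"jaw":1},
  {"translation":[-2.4,5.1,1.4],"delta_rot":[0,0,0],"jaw":1},
  {"translation":[-1.6,4.8,1.9],"delta_rot":[0,0,0],"jaw":1},
  {"translation":[-0.8,4.5,2.4],"delta_rot":[0,0,0],"jaw":1},
])

```text
time: 8.7
tool_pos: [0.5994, -0.0772, 0.113]
tool_rot: [0.014, 0.96, -0.045, 0.277]
contact_force: [-1.6, 0.1, -0.9]
gripper_width: 0.19
grasp_force: 59.6
```

```bash
python3 look.py c
```

```text
t 8.7 F [-1.6  0.1 -0.9] w 0.19
tip [-0.0041 -0.0424  0.0148] [0.001, -0.004, 0.001]
wrist {'G': [(-44, 18, 660, 23), (-38, -3, 23, 23), (-24, -17, 710, 23), (-16, 36, 766, 23), (10, -41, 687, 23)], 'C': [(-26, 5, 688, 23), (14, 30, 628, 23), (19, 51, 606, 23), (53, 25, 561, 23), (59, -12, 572, 23)]}
top {'G': [(-46, 9, 76, 23), (-26, -16, 51, 23), (-17, 38, 49, 23), (9, -40, 38, 22)], 'C': [(-29, 6, 87, 22), (14, 41, 161, 22), (54, 24, 61, 22), (58, -12, 86, 21)]}
scene {'G': [(-43, 15, 88, 22), (-19, -14, 52, 23), (-13, 36, 81, 22), (17, -50, 70, 20)], 'C': [(-25, 6, 80, 22), (17, 40, 152, 22), (54, 25, 81, 22), (59, -13, 79, 22)]}
```

```bash
python3 pl.py 4,-42,14 1,-42,14 1,-42,38 -20,-36,38 -38,-30,38 -38,-30,14 -30,-22,14 -22,-15,14 -14,-8,14 -8,-3,14 -2,-2,14 -4,-4,14 -4,-4,38 18,14,38 37,31,38 37,31,14 30,31,14 22,31,14 13,31,14 18,30,14 18,30,38
```

```text
tip now [-0.0048 -0.0421  0.0142] rot [0.001, -0.003, 0.002]
(0.004, -0.042, 0.014) [0.7, -0.3, 0.5]
(0.001, -0.042, 0.014) [0.5, -0.2, 0.3]
(0.001, -0.042, 0.038) [1.8, -0.2, -1.7]
(-0.02, -0.036, 0.038) [-0.1, -0.1, -2.9]
(-0.038, -0.03, 0.038) [-1.7, -0.1, -3.9]
(-0.038, -0.03, 0.014) [-3.0, -0.1, -1.9]
(-0.03, -0.022, 0.014) [-2.5, -1.1, -1.6]
(-0.022, -0.015, 0.014) [-2.1, -2.1, -1.3]
(-0.014, -0.008, 0.014) [-1.6, -3.0, -1.0]
(-0.008, -0.003, 0.014) [-1.2, -3.6, -0.8]
(-0.002, -0.002, 0.014) [-0.8, -3.9, -0.5]
(-0.004, -0.004, 0.014) [-0.9, -3.6, -0.6]
(-0.004, -0.004, 0.038) [0.4, -3.6, -2.6]
(0.018, 0.014, 0.038) [1.7, -6.0, -1.8]
(0.037, 0.031, 0.038) [2.8, -8.2, -1.1]
(0.037, 0.031, 0.014) [1.5, -8.2, 0.9]
(0.03, 0.031, 0.014) [1.0, -8.0, 0.6]
(0.022, 0.031, 0.014) [0.3, -7.8, 0.2]
(0.013, 0.031, 0.014) [-0.4, -7.5, -0.3]
(0.018, 0.03, 0.014) [0.0, -7.6, 0.0]
(0.018, 0.03, 0.038) [1.3, -7.5, -2.0]
```

send_rows([
  {"translation":[0.7,-0.3,0.5],"delta_rot":[0,0,0],"jaw":1},
  {"translation":[0.5,-0.2,0.3],"delta_rot":[0,0,0],"jaw":1},
  {"translation":[1.8,-0.2,-1.7],"delta_rot":[0,0,0],"jaw":1},
  {"translation":[-0.1,-0.1,-2.9],"delta_rot":[0,0,0],"jaw":1},
  {"translation":[-1.7,-0.1,-3.9],"delta_rot":[0,0,0],"jaw":1},
  {"translation":[-1.7,-0.1,-3.9],"delta_rot":[0,0,0],"jaw":1},
  {"translation":[-3.0,-0.1,-1.9],"delta_rot":[0,0,0],"jaw":1},
  {"translation":[-3.0,-0.1,-1.9],"delta_rot":[0,0,0],"jaw":1},
])

```text
time: 9.65
tool_pos: [0.5604, -0.0726, 0.1084]
tool_rot: [0.013, 0.961, -0.046, 0.273]
contact_force: [-0.9, 0.0, -2.3]
gripper_width: 0.194
grasp_force: 59.5
```

send_rows([
  {"translation":[0.5,-1.0,0.3],"delta_rot":[0,0,0],"jaw":1},
  {"translation":[0.9,-2.0,0.6],"delta_rot":[0,0,0],"jaw":1},
  {"translation":[1.4,-2.9,0.9],"delta_rot":[0,0,0],"jaw":1},
  {"translation":[1.8,-3.5,1.1],"delta_rot":[0,0,0],"jaw":1},
  {"translation":[2.2,-3.8,1.4],"delta_rot":[0,0,0],"jaw":1},
  {"translation":[2.2,-3.8,1.4],"delta_rot":[0,0,0],"jaw":1},
  {"translation":[2.1,-3.5,1.3],"delta_rot":[0,0,0],"jaw":1},
  {"translation":[3.4,-3.5,-0.7],"delta_rot":[0,0,0],"jaw":1},
])

```text
time: 10.45
tool_pos: [0.5873, -0.0406, 0.1309]
tool_rot: [0.013, 0.961, -0.046, 0.272]
contact_force: [0.5, 0.2, -1.9]
gripper_width: 0.19
grasp_force: 59.5
```

```bash
python3 look.py d
```

```text
t 10.45 F [ 0.5  0.2 -1.9] w 0.19
tip [-0.0093 -0.0036  0.032 ] [0.001, 0.008, -0.0]
wrist {'G': [(-43, -8, 195, 23), (-36, 19, 66, 23), (-16, 37, 631, 23), (12, 1, 612, 23), (19, -41, 611, 23)], 'C': [(-21, 16, 512, 23), (14, 30, 552, 23), (19, 52, 542, 23), (53, 25, 517, 23), (59, -11, 520, 23)]}
top {'G': [(-17, 38, 49, 22), (12, 1, 50, 23), (13, -40, 17, 23)], 'C': [(-23, 16, 72, 22), (14, 41, 162, 21), (54, 24, 60, 22), (58, -12, 86, 21)]}
scene {'G': [(-43, 5, 175, 22), (-13, 36, 80, 22), (17, -4, 103, 22), (22, -36, 20, 22), (24, -51, 58, 19)], 'C': [(-26, 11, 27, 22), (17, 41, 150, 22), (54, 25, 80, 22), (59, -13, 79, 23)]}
```

Two greens are now far, at (12,1) and (19,-41). I'll pull a second cream, at (14,30), to the near half.

send_rows([
  {"translation":[1.3,-2.4,0.8],"delta_rot":[0,0,0],"jaw":1},
  {"translation":[2.4,-4.6,1.5],"delta_rot":[0,0,0],"jaw":1},
  {"translation":[2.4,-4.6,1.5],"delta_rot":[0,0,0],"jaw":1},
  {"translation":[1.1,-4.6,3.5],"delta_rot":[0,0,0],"jaw":1},
  {"translation":[1.1,-4.6,3.5],"delta_rot":[0,0,0],"jaw":1},
  {"translation":[0.6,-4.4,3.2],"delta_rot":[0,0,0],"jaw":1},
  {"translation":[-0.1,-4.2,2.8],"delta_rot":[0,0,0],"jaw":1},
  {"translation":[-0.8,-3.9,2.3],"delta_rot":[0,0,0],"jaw":1},
])

```text
time: 11.4
tool_pos: [0.599, -0.0028, 0.1123]
tool_rot: [0.014, 0.96, -0.046, 0.276]
contact_force: [-0.3, -0.5, -0.9]
gripper_width: 0.186
grasp_force: 60.5
```

```bash
python3 look.py e; python3 pl.py 8,31,14 13,30,14 13,30,38
```

```text
t 11.4 F [-0.3 -0.5 -0.9] w 0.186
tip [0.0111 0.0305 0.014 ] [0.002, -0.002, 0.001]
wrist {'G': [(-47, 1, 978, 23), (-24, 31, 62, 23), (12, 2, 711, 23), (18, -39, 726, 23)], 'C': [(-26, 12, 714, 23), (-10, 24, 506, 23), (19, 52, 635, 23), (56, 0, 1184, 23)]}
top {'G': [(-49, 9, 114, 23), (-26, 35, 15, 23), (12, 1, 49, 22), (13, -40, 17, 22)], 'C': [(-21, 17, 155, 22), (17, 51, 81, 22), (56, -1, 160, 22)]}
scene {'G': [(-44, 5, 161, 22), (-26, 40, 63, 23), (17, -4, 104, 22), (22, -36, 20, 23), (24, -51, 58, 19)], 'C': [(-25, 11, 87, 22), (-9, 29, 57, 23), (20, 51, 73, 22), (57, 11, 80, 22), (59, -13, 80, 23)]}
tip now [0.0113 0.0305 0.0141] rot [0.002, -0.002, 0.0]
(0.008, 0.031, 0.014) [-0.3, 0.1, -0.2]
(0.013, 0.03, 0.014) [0.2, 0.0, 0.1]
(0.013, 0.03, 0.038) [1.5, 0.0, -1.9]
```

View pics/e_wrist.png

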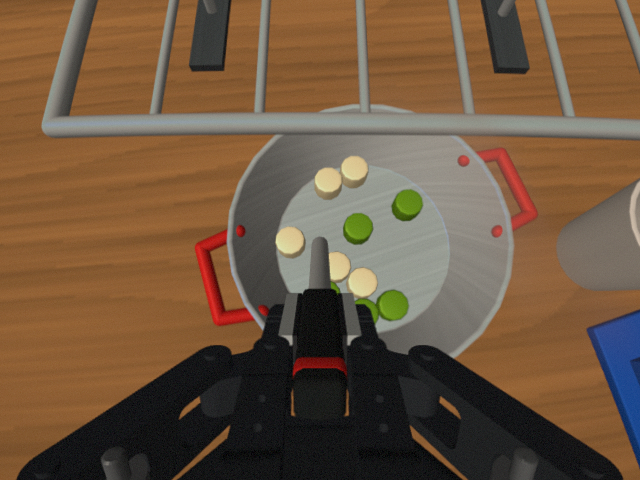

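The wrist view shows green at (358,228) and (407,205) in the far half and cream at (336,266) and (363,282) in the near half, so the sweets are mixed. One small extra nudge for margin, then I'll pull the stick out along its axis.

send_rows([
  {"translation":[-0.3,0.1,-0.2],"delta_rot":[0,0,0],"jaw":1},
  {"translation":[-0.3,0.1,-0.2],"delta_rot":[0,0,0],"jaw":1},
  {"translation":[0.2,0,0.1],"delta_rot":[0,0,0],"jaw":1},
  {"translation":[0.2,0,-1],"delta_rot":[0,0,0],"jaw":1},
  {"translation":[0.2,0,-3.5],"delta_rot":[0,0,0],"jaw":1},
  {"translation":[0.2,0,-6.5],"delta_rot":[0,0,0],"jaw":1},
  {"translation":[0.2,0,-9.5],"delta_rot":[0,0,0],"jaw":1},
  {"translation":[0.2,0,-12],"delta_rot":[0,0,0],"jaw":1},
])

```text
time: 12.35
tool_pos: [0.538, 0.0038, 0.2163]
tool_rot: [0.014, 0.96, -0.046, 0.277]
contact_force: [0.9, 0.1, -0.8]
gripper_width: 0.19
grasp_force: 60.4
```

```bash
python3 look.py g
python3 - <<'E'
from plant import *;from h import *
import pickle
s0,fs=pickle.load(open("f3.pkl","rb"));s=state()
print(rel(s,s0["tool_pos"],RS(s0["tool_rot"])))
# grip drift check in wrist image: rod & red band rows
f=grab_frame("wrist")
for g in(fs["wrist"],f):
    H,S,V=hsv(g);m=((H<8)|(H>172))&(S>150)&(V>90);m[:300]=0;print([(b[0],b[1]) for b in blobs(m,40) if 280<b[0][0]<360])
E
```

```text
t 12.35 F [ 0.9  0.1 -0.8] w 0.19
tip [-0.047   0.0499  0.1182] [0.001, -0.003, 0.001]
wrist {'G': [(-48, 8, 709, 23), (-29, 34, 98, 23), (11, 2, 345, 23), (18, -39, 343, 23)], 'C': [(-20, 18, 672, 23), (18, 52, 313, 23), (56, 1, 615, 23)]}
top {'G': [(-49, 7, 107, 23), (-30, 40, 47, 23), (12, 1, 50, 23), (13, -40, 17, 24)], 'C': [(-22, 17, 164, 22), (17, 51, 82, 22), (56, -1, 160, 22)]}
scene {'G': [(-44, 4, 161, 22), (-26, 40, 64, 22), (17, -4, 104, 21), (22, -36, 20, 22), (24, -51, 58, 19)], 'C': [(-19, 17, 135, 22), (19, 51, 67, 22), (57, 11, 80, 22), (59, -12, 77, 22)]}
([-5.5, 27.79, -6.87], [0.125, -0.123, -0.236])
[((np.float64(317.5), np.float64(361.9)), np.int32(563))]
[((np.float64(317.2), np.float64(363.4)), np.int32(519))]
```

send_rows([
  {"translation":[-0.6,3,-1],"delta_rot":[0.01,-0.01,-0.02],"jaw":1},
  {"translation":[-1.3,6.5,-2],"delta_rot":[0.03,-0.03,-0.05],"jaw":1},
  {"translation":[-2.1,10.5,-3],"delta_rot":[0.05,-0.05,-0.09],"jaw":1},
  {"translation":[-2.9,14.5,-4],"delta_rot":[0.07,-0.07,-0.13],"jaw":1},
  {"translation":[-3.7,18.5,-5],"delta_rot":[0.09,-0.09,-0.17],"jaw":1},
  {"translation":[-4.5,22.5,-5.8],"delta_rot":[0.11,-0.11,-0.21],"jaw":1},
  {"translation":[-5.2,26,-6.5],"delta_rot":[0.125,-0.123,-0.236],"jaw":1},
  {"translation":[-5.5,27.8,-6.9],"delta_rot":[0.125,-0.123,-0.236],"jaw":1},
])

```text
time: 13.35
tool_pos: [0.4274, -0.2682, 0.2422]
tool_rot: [-0.017, 0.973, 0.082, 0.214]
contact_force: [0.9, -0.6, -1.5]
gripper_width: 0.191
grasp_force: 60.5
```

Run:
```python
from plant import *;from h import *
import pickle
s0,fs=pickle.load(open("f3.pkl","rb"))
f=grab_frame("wrist");s=state();print(s["tool_pos"],s["contact_force"],rel(s,s0["tool_pos"],RS(s0["tool_rot"])))
a=fs["wrist"]["pixels"][150:330,250:400];b=f["pixels"][150:330,250:400]
cv2.imwrite("pics/pre.png",cv2.resize(np.hstack([a,b]),None,fx=2.6,fy=2.6))
```

```text
[ 0.42713114 -0.26957707  0.24237931] [-1.00267056 -1.66803482 -1.08114131] ([0.47, -0.41, -0.2], [0.001, 0.008, -0.006])
```

View pics/pre.png

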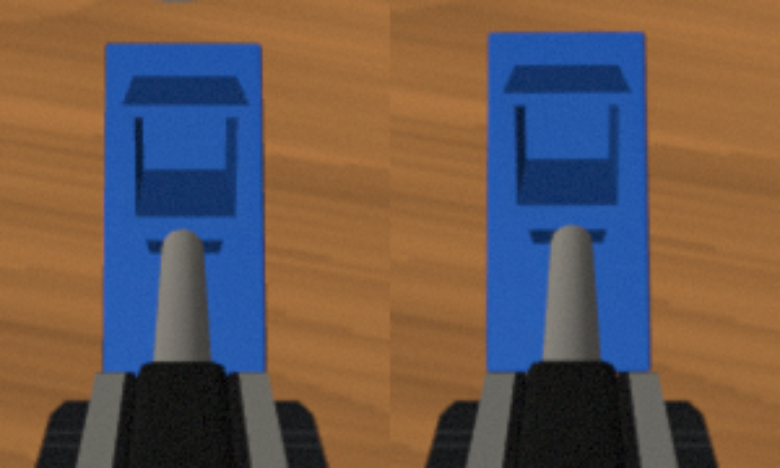

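The grip is unchanged (left: after pulling out; right: now). It's just offset by about +5 mm in x and -4 mm in y. I'll correct that and insert.

send_rows([
  {"translation":[0.7,-0.4,0.5],"delta_rot":[0,0.008,-0.006],"jaw":1},
  {"translation":[0.7,-0.4,1.5],"delta_rot":[0,0.008,-0.006],"jaw":1},
  {"translation":[0.7,-0.4,3],"delta_rot":[0,0.008,-0.006],"jaw":1},
  {"translation":[0.7,-0.4,4.5],"delta_rot":[0,0.008,-0.006],"jaw":1},
  {"translation":[0.7,-0.4,6],"delta_rot":[0,0.008,-0.006],"jaw":1},
  {"translation":[0.7,-0.4,7.5],"delta_rot":[0,0.008,-0.006],"jaw":1},
  {"translation":[0.7,-0.4,8.5],"delta_rot":[0,0.008,-0.006],"jaw":1},
  {"translation":[0.7,-0.4,9.5],"delta_rot":[0,0.008,-0.006],"jaw":1},
])

```text
time: 14.2
tool_pos: [0.4741, -0.252, 0.1594]
tool_rot: [-0.017, 0.972, 0.088, 0.219]
contact_force: [0.6, -0.4, -0.8]
gripper_width: 0.19
grasp_force: 60.5
```

send_rows([
  {"translation":[0,0,0.6],"delta_rot":[0,0,0],"jaw":1},
  {"translation":[0,0,1.2],"delta_rot":[0,0,0],"jaw":1},
  {"translation":[0,0,1.7],"delta_rot":[0,0,0],"jaw":1},
  {"translation":[0,0,2.0],"delta_rot":[0,0,0],"jaw":1},
  {"translation":[0,0,2.1],"delta_rot":[0,0,0],"jaw":1},
  {"translation":[-0.2,0,2.1],"delta_rot":[0,0,0],"jaw":1},
  {"translation":[-0.2,0,2.1],"delta_rot":[0,0,0],"jaw":1},
  {"translation":[-0.2,0,2.1],"delta_rot":[0,0,0],"jaw":1},
])

```text
time: 15.0
tool_pos: [0.4807, -0.2526, 0.1415]
tool_rot: [-0.016, 0.972, 0.087, 0.22]
contact_force: [-0.2, -0.6, -0.2]
gripper_width: 0.188
grasp_force: 60.5
```

Run:
```python
from plant import *;from h import *
s=state();print(s["tool_pos"]-[.4804,-.2566,.1367],s["contact_force"],RS(s["tool_rot"]).inv().apply(np.array([.4804,-.2566,.1367])-s["tool_pos"]))
```

```text
[0.00031759 0.00395425 0.00482718] [-0.19430441 -0.63676897 -0.17744497] [-0.00299358  0.00380094  0.00395346]
```

send_rows([
  {"translation":[-0.1,0.3,0.1],"delta_rot":[0,0,0],"jaw":1},
  {"translation":[-0.2,0.3,0.3],"delta_rot":[0,0,0],"jaw":1},
  {"translation":[-0.2,0.3,0.4],"delta_rot":[0,0,0],"jaw":1},
  {"translation":[-0.2,0.3,0.4],"delta_rot":[0,0,0],"jaw":1},
  {"translation":[-0.2,0.3,0.4],"delta_rot":[0,0,0],"jaw":1},
  {"translation":[-0.2,0.3,0.4],"delta_rot":[0,0,0],"jaw":2.5},
  {"translation":[-0.2,0.3,0.4],"delta_rot":[0,0,0],"jaw":5},
  {"translation":[-0.2,0.3,0.4],"delta_rot":[0,0,0],"jaw":8.5},
])

```text
time: 15.8
tool_pos: [0.4814, -0.2553, 0.1369]
tool_rot: [-0.016, 0.972, 0.087, 0.22]
contact_force: [-0.9, -0.0, 0.1]
gripper_width: 0.626
grasp_force: 0.0
```

send_rows([
  {"translation":[0,0,0],"delta_rot":[0,0,0],"jaw":8.5},
  {"translation":[0,0,0],"delta_rot":[0,0,0],"jaw":8.5},
  {"translation":[0,0,0],"delta_rot":[0,0,0],"jaw":8.5},
  {"translation":[0,0,-1.5],"delta_rot":[0,0,0],"jaw":8.5},
  {"translation":[0,0,-4],"delta_rot":[0,0,0],"jaw":8.5},
  {"translation":[0,0,-7],"delta_rot":[0,0,0],"jaw":8.5},
  {"translation":[0,0,-10],"delta_rot":[0,0,0],"jaw":8.5},
  {"translation":[0,0,-13],"delta_rot":[0,0,0],"jaw":8.5},
])

```text
time: 16.6
tool_pos: [0.4256, -0.2643, 0.2552]
tool_rot: [-0.016, 0.972, 0.087, 0.219]
contact_force: [0.7, -0.6, 0.1]
gripper_width: 1.0
grasp_force: 0.0
```

```bash
python3 look.py z
python3 - <<'E'
import cv2,numpy as np
a=cv2.imread("pics/z_scene.png")[200:400,110:430];cv2.imwrite("pics/zc.png",cv2.resize(a,None,fx=2.5,fy=2.5,interpolation=cv2.INTER_CUBIC))
E
```

```text
t 16.6 F [ 0.7 -0.6  0.1] w 1.0
tip [-0.2228 -0.1719  0.1504] [-0.125, 0.113, 0.242]
wrist {'G': [(-44, 15, 942, 23), (9, -2, 307, 23), (15, -44, 310, 22)], 'C': [(-19, 17, 429, 23), (19, 52, 196, 23), (56, 11, 196, 23), (59, -11, 199, 23)]}
top {'G': [(-49, 7, 106, 23), (-29, 40, 47, 22), (12, 1, 49, 23), (13, -40, 17, 21)], 'C': [(-22, 17, 159, 22), (17, 51, 81, 21), (56, -1, 156, 22)]}
scene {'G': [(-44, 4, 161, 22), (-26, 40, 64, 22), (17, -4, 102, 22), (22, -36, 20, 23), (24, -51, 58, 18)], 'C': [(-25, 11, 84, 22), (-10, 28, 47, 22), (19, 51, 67, 23), (57, 11, 79, 22), (59, -12, 77, 22)]}
```

View pics/zc.png

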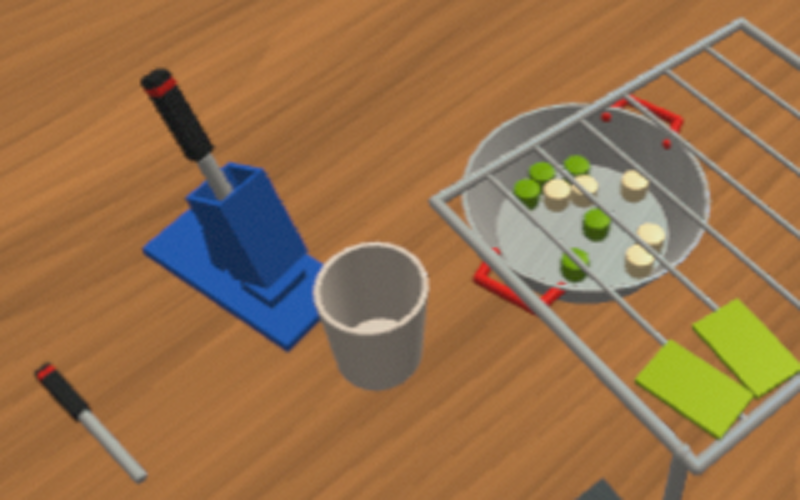

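The picture shows the stick fully seated in the holder at (180,120), the cup unmoved, and all ten sweets mixed in the bowl. I'll hand it in.

```bash
python3 -c "
from plant import *
print(job_done())"
```

```text
the job is handed in; nothing more can be done
None
```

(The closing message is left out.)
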